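Find the loose bearing bolt on the polishing spindle and hold its cap open

ROBOT

A 6-joint arm with a two-finger parallel gripper is mounted at the origin on the work surface. World frame = base frame: x ahead of the robot, y to its left, z up, the work surface at z = 0. Lengths are in m, angles in rad, forces in N, time in s.
With the tool pointing down it reaches from about 0.375 to 0.9 m from the base axis. Payload 3.1 kg.
Tool frame: the origin (TCP) lies at the very end of the fingers, on their centre line; the grasp point (between the pads) lies 19 mm behind it (manip.hold_point_z is the distance from the TCP to the grasp point, in m); y points along the fingers, z is the direction in which the jaws open and shut, and the axes are right-handed (so a half turn about y gives the same grasp; the last joint's range is limited). The gripper opens to 85 mm and grips with 20 to 120 N. Pads are 22 mm wide; open, the fingers measure 114 mm over their backs; the gripper's body (76 mm by 85 mm) begins 54 mm behind the grasp point. The pads swing forward as they close: fully open they stand 13 mm farther back than shut.
Start: joints at [-1.397, 0.527, 1.433, -0, 1.181, -0.178], TCP at [0.215, -0.587, 0.2] pointing down, gripper open.
Joint ranges: [-3.08, 3.08], [-0.75, 2.2], [0.22, 2.44], [-1.43, 4.57], [0, 2.65], [-2.85, 2.85]. Speed limits (rad/s): [2.79, 2.79, 3.14, 3.14, 3.14, 3.14].

INTERFACE

Orientations are given as a unit quaternion [x, y, z, w].
In Python, from station import manip, eyes, workorder gives the robot as it stands. The module is installed in compiled form; this text tells all that it offers.
- The arm moves only by the shell command python3 -m jog 'ROWS' [OPENING] [FORCE]. ROWS is JSON, a list of rows, each a list of 2 entries, a list of its own where there are three numbers: the shift along the tool's x, y, z in cm, then the turn about the tool's y in rad. A call has 1 to 20 rows; each row is the pose to reach, as a shift and turn from the pose commanded when the call began, along the tool's axes at that moment; what a row does not reach only later rows make up. A row lasts 1/12 s, in which the tool goes at most 41.7 mm and 7.16 degrees, less where a joint would pass 70% of its speed; a pose out of reach is approached as far as the arm can. A call with a gripper value outside its range is refused whole. OPENING is the finger opening in cm, from 0 to 8.54, set as the call begins (- or left out, the last holds). The fingers move at their own pace and stop on an object; FORCE is the grip in N (left out, the last holds). Time passes only in rows, so rows that repeat a pose let the fingers close. It gives the time, the measured TCP pose, the force and the opening at its end, in the units of the state.
- manip.sense(): the state, without advancing time (a new reading comes with each control period).
- eyes.snapshot(name): name is "scene" or "side" or "wrist"; returns a dict with "frame" (384x512x3 uint8, red, green, blue), "vfov" (degrees; the focal length in pixels is half the picture's height over the tangent of half this angle, whatever the lens; pixels are square), "cx", "cy" (the principal point, pixels), "rvec" (rotation vector, rad) and "tvec" (3), from world to camera coordinates, as OpenCV has them. Camera axes: x right, y down, z forward; pixel columns grow to the right and rows downward; lengths in m; the calibration is good to about 2 mm. A picture is of the moment at which its call begins. There is no depth.
- workorder.sign_off(): hands the job in, once; it reports no verdict.
The state is a dict: "t": time; "q": joint angles; "qd": joint speeds; "tau": joint torques, N m; "tcp_pos": TCP position; "tool_rot": TCP orientation; "force": force on the tool from outside, world axes, zero at the start; "ft_torque": the same for the moment, N m; "finger_gap": opening from 0.0 (shut) to 1.0 (fully open).
Only numpy, scipy, OpenCV 4.12 (cv2) and the standard library are available. Lean on these libraries where they do the work, as an engineer would, in place of code of your own. Each camera call takes 0.05 s, during which the arm holds its last target. There are 200 camera calls.

TASK

One of the three brass bolts on the polishing spindle's bearing caps has worked loose. First push each of the three bolt heads down until it stops (a sound one gives only a little, the loose one sinks clearly deeper) with all caps still shut; then lift the hinged blue cap of the loose one by its red lug, to 45 degrees or a little more, and finish while still holding it open in the gripper so that the bearing can be inspected. Keep the other two caps shut and leave the tin, the file and the scroll where they are.

Things in the scene. Friction and masses are not known exactly. Their poses are not given: they have to be found in the camera images.
- spindle: Polishing spindle fixed to the bench: grey bed 150x300x12 mm, three green bearing pedestals (40 mm wide, tops at height 62 mm) 90 mm apart on a 14 mm shaft along its y axis at height 62 mm; beyond the left one a felt wheel (90 mm diameter), beyond the right one a pulley (60 mm), both over 170 mm from the middle. Origin: bed underside below the middle pedestal; x away from the robot, y left, z up.
- left_cap (a joint): Hinge angle of the left blue bearing cap (114 x 40 mm, 14 mm thick at the bolt, hinged at its end nearer the robot), rad: 0 shut (level on its pedestal), grows to at most 1.2 as its far end is swung up and back towards the robot. About 160 g; the hinge turns freely and the cap falls shut by itself when let go. No latch.
- middle_cap (a joint): Hinge angle of the middle blue bearing cap (114 x 40 mm, 14 mm thick at the bolt, hinged at its end nearer the robot), rad: 0 shut (level on its pedestal), grows to at most 1.2 as its far end is swung up and back towards the robot. About 160 g; the hinge turns freely and the cap falls shut by itself when let go. No latch.
- right_cap (a joint): Hinge angle of the right blue bearing cap (114 x 40 mm, 14 mm thick at the bolt, hinged at its end nearer the robot), rad: 0 shut (level on its pedestal), grows to at most 1.2 as its far end is swung up and back towards the robot. About 160 g; the hinge turns freely and the cap falls shut by itself when let go. No latch.
- left_hinge (a point): Middle of the left cap's hinge line, 62 mm above the bench; the hinge line is parallel to the spindle's y axis. The frame turns with the cap: x runs along the cap to its far end, z up out of its top (shut: parallel to the spindle's axes).
- left_lug (a point): Middle of the top face of the red lifting lug that stands up from the far end of the left cap: 12 mm thick (along y), 20 mm long (along x), standing 28 mm above the cap's top; shut, its top is 104 mm above the bench, 98 mm along x from the hinge. Flat sides: held across y, it can also turn between the finger pads as the cap swings. Axes as the cap's.
- left_head (a point): Middle of the top face of the brass head of the left bolt, on the cap 40 mm nearer the hinge than the lug; head 22 mm diameter, 8 mm thick. Before it is pressed its top is 93 mm above the bench, its underside 9 mm above the cap. Moves with the bolt.
- left_bolt (a joint): How far the left bolt has been pushed down into its cap, m: 0 at the start. It takes about 3 N to move and stays where it is left. A sound bolt stops dead after 2 mm; the loose one goes on to 8 mm. Which one is loose cannot be seen and changes every time.
- middle_hinge (a point): Middle of the middle cap's hinge line, 62 mm above the bench; the hinge line is parallel to the spindle's y axis. The frame turns with the cap: x runs along the cap to its far end, z up out of its top (shut: parallel to the spindle's axes).
- middle_lug (a point): Middle of the top face of the red lifting lug that stands up from the far end of the middle cap: 12 mm thick (along y), 20 mm long (along x), standing 28 mm above the cap's top; shut, its top is 104 mm above the bench, 98 mm along x from the hinge. Flat sides: held across y, it can also turn between the finger pads as the cap swings. Axes as the cap's.
- middle_head (a point): Middle of the top face of the brass head of the middle bolt, on the cap 40 mm nearer the hinge than the lug; head 22 mm diameter, 8 mm thick. Before it is pressed its top is 93 mm above the bench, its underside 9 mm above the cap. Moves with the bolt.
- middle_bolt (a joint): How far the middle bolt has been pushed down into its cap, m: 0 at the start. It takes about 3 N to move and stays where it is left. A sound bolt stops dead after 2 mm; the loose one goes on to 8 mm. Which one is loose cannot be seen and changes every time.
- right_hinge (a point): Middle of the right cap's hinge line, 62 mm above the bench; the hinge line is parallel to the spindle's y axis. The frame turns with the cap: x runs along the cap to its far end, z up out of its top (shut: parallel to the spindle's axes).
- right_lug (a point): Middle of the top face of the red lifting lug that stands up from the far end of the right cap: 12 mm thick (along y), 20 mm long (along x), standing 28 mm above the cap's top; shut, its top is 104 mm above the bench, 98 mm along x from the hinge. Flat sides: held across y, it can also turn between the finger pads as the cap swings. Axes as the cap's.
- right_head (a point): Middle of the top face of the brass head of the right bolt, on the cap 40 mm nearer the hinge than the lug; head 22 mm diameter, 8 mm thick. Before it is pressed its top is 93 mm above the bench, its underside 9 mm above the cap. Moves with the bolt.
- right_bolt (a joint): How far the right bolt has been pushed down into its cap, m: 0 at the start. It takes about 3 N to move and stays where it is left. A sound bolt stops dead after 2 mm; the loose one goes on to 8 mm. Which one is loose cannot be seen and changes every time.
- tin: Bystander: round closed brass tin with a steel lid, 75 mm diameter, 26 mm high; origin at the centre of its underside.
- file: Bystander: hand file with a wooden handle lying flat, 205 mm long, 30 mm wide, 22 mm high; origin on the bench under its middle, x along it towards the blade tip.
- scroll: Bystander: small scroll of 4 mm silver-coloured bent bar, about 60 x 70 mm, lying flat, 4 mm high; origin under the spiral's middle.

How it is judged:
On the way:
1. all three bolts have been pushed down while all three caps are shut (value of joint each of left_bolt, middle_bolt, right_bolt above 0.001 m and value of joint each of left_cap, middle_cap, right_cap below 0.1 rad), for 0.1 s.
At the end, for the whole second after the job is handed in: All three bolts have been pushed down (each by more than 1 mm), the loose one by more than 4.5 mm; the cap of the loose bolt is raised by more than 0.65 rad (37 degrees), still (under 0.1 rad/s), and held by the fingers (contact force over 0.3 N); the other two caps are shut (under 0.1 rad) (value of joint each of left_bolt, middle_bolt, right_bolt above 0.001 m and ((value of joint left_bolt above 0.0045 m and value of joint left_cap above 0.65 rad and velocity of joint left_cap between -0.1 and 0.1 rad/s and contact force between the fingers and left_cap above 0.3 N and value of joint each of middle_cap, right_cap below 0.1 rad) or (value of joint middle_bolt above 0.0045 m and value of joint middle_cap above 0.65 rad and velocity of joint middle_cap between -0.1 and 0.1 rad/s and contact force between the fingers and middle_cap above 0.3 N and value of joint each of left_cap, right_cap below 0.1 rad) or (value of joint right_bolt above 0.0045 m and value of joint right_cap above 0.65 rad and velocity of joint right_cap between -0.1 and 0.1 rad/s and contact force between the fingers and right_cap above 0.3 N and value of joint each of left_cap, middle_cap below 0.1 rad))); the arm keeps its last pose, push and grip.
It fails at once if a cap is lifted (over 0.2 rad) whose bolt has not sunk more than 4.5 mm ((value of joint left_cap above 0.2 rad and value of joint left_bolt below 0.0045 m) or (value of joint middle_cap above 0.2 rad and value of joint middle_bolt below 0.0045 m) or (value of joint right_cap above 0.2 rad and value of joint right_bolt below 0.0045 m)).
It fails at once if the tin, the file or the scroll is moved by more than 20 mm (distance of any of tin, file, scroll from where it was at the start of the episode above 0.02 m).
It also fails if it takes over 48 s, if anything falls off the work surface, if the arm or the gripper's body presses on something with over 40 N, if the wrist force passes 120 N, or if a joint passes its speed limit or range.

## Working session

There is one attempt and no reset: what is moved stays moved. The work goes in short steps, Python scripts to look and compute and a shell command to move; the robot and the scene stay as the last step left them, time stands still between calls to the robot, and variables do not carry over. Pictures are saved under pics/ and viewed, about 8 in all and at most 12, crops included, and the job is handed in when it is done.

```bash
mkdir -p pics
cat > h.py <<'E'
import numpy as np, cv2
from scipy.spatial.transform import Rotation as R
from station import manip, eyes, workorder
def snap(n,f):
    s=eyes.snapshot(n); cv2.imwrite('pics/'+f,s['frame'][:,:,::-1]); np.save('pics/'+f+'.npy',s,allow_pickle=True); return s
def ray(s,u,v):
    f=s['frame'].shape[0]/2/np.tan(np.radians(s['vfov'])/2)
    M=cv2.Rodrigues(np.array(s['rvec'],float))[0]; t=np.array(s['tvec'],float).ravel()
    return -M.T@t, M.T@np.array([(u-s['cx'])/f,(v-s['cy'])/f,1])
def onz(s,u,v,z):
    c,d=ray(s,u,v); return c+d*(z-c[2])/d[2]
def proj(s,P):
    f=s['frame'].shape[0]/2/np.tan(np.radians(s['vfov'])/2)
    K=np.array([[f,0,s['cx']],[0,f,s['cy']],[0,0,1]])
    return cv2.projectPoints(np.array(P,float).reshape(-1,1,3),np.array(s['rvec'],float),np.array(s['tvec'],float),K,None)[0].reshape(-1,2)
def blobs(s,lo,hi,amin=20):
    h=cv2.cvtColor(s['frame'],cv2.COLOR_RGB2HSV); m=cv2.inRange(h,np.array(lo),np.array(hi))
    n,l,st,c=cv2.connectedComponentsWithStats(m)
    return [(st[i].tolist(),c[i].round(1).tolist()) for i in range(1,n) if st[i][4]>=amin]
E
python3 - <<'E'
from h import *
import cv2
a=snap('scene','a.png'); b=snap('side','b.png')
st=manip.sense(); print(st['tcp_pos'],st['tool_rot'],R.from_quat(st['tool_rot']).as_matrix().round(3),manip.hold_point_z,st['force'])
for s in(a,b):
    print(s['vfov'],s['cx'],s['cy'],ray(s,256,192))
    print('red',blobs(s,(0,150,80),(6,255,255)),blobs(s,(174,150,80),(180,255,255)))
    print('blue',blobs(s,(100,120,50),(130,255,255),60))
cv2.imwrite('pics/ab.png',cv2.resize(np.hstack([a['frame'],b['frame']])[:,:,::-1],(800,300),interpolation=cv2.INTER_AREA))
E
```

```text
[ 0.21526402 -0.58600388  0.19901321] [-0.12374388  0.69689801 -0.69549296  0.1237342 ] [[-0.939 -0.     0.345]
 [-0.345  0.002 -0.939]
 [-0.    -1.    -0.002]] 0.0187 [ 0.75764848 -0.09655249  0.19030592]
56.33767164952417 253.0875654981883 194.23375743026847 (array([ 1.40694764, -0.47806974,  0.76359224]), array([-0.70083198,  0.42293738, -0.57451137]))
red [([390, 159, 18, 8, 50], [398.8, 162.6]), ([386, 165, 16, 6, 23], [393.7, 167.4]), ([263, 178, 5, 9, 26], [265.1, 181.4]), ([238, 183, 4, 9, 24], [239.9, 186.7]), ([211, 189, 5, 9, 20], [213.1, 192.7])] []
blue [([399, 23, 70, 48, 2276], [431.2, 46.3]), ([379, 155, 63, 35, 592], [411.7, 175.2])]
43.38003625335823 260.62323766467506 182.00514818011177 (array([0.22956662, 0.89854895, 1.2746397 ]), array([ 0.23667795, -0.57787897, -0.78138332]))
red [([288, 167, 5, 7, 27], [290.0, 169.9]), ([273, 185, 5, 7, 30], [275.0, 187.7]), ([257, 203, 6, 8, 36], [259.5, 206.8]), ([135, 363, 27, 4, 61], [147.7, 364.5])] [([135, 365, 27, 3, 29], [147.4, 366.1])]
blue [([433, 16, 32, 60, 1026], [448.5, 44.5]), ([286, 173, 32, 16, 145], [305.2, 181.5]), ([271, 190, 34, 19, 194], [290.3, 199.6]), ([255, 209, 35, 20, 212], [275.1, 219.2]), ([80, 346, 89, 38, 1423], [117.1, 363.3])]
```

View pics/a.png

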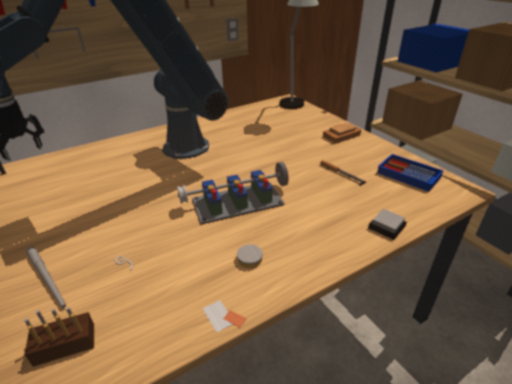

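View pics/b.png

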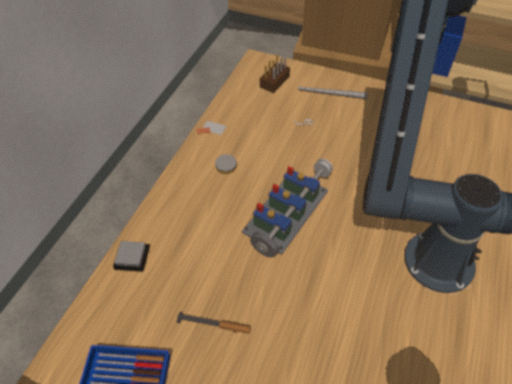

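The scene view shows three red lugs at (265,181), (240,187) and (213,193), left to right cap. In the side view the same lugs are at (260,207), (275,188) and (290,170).

Run:
```python
from h import *
L=lambda f:np.load('pics/'+f+'.npy',allow_pickle=True).item()
a,b=L('a.png'),L('b.png')
A=[(265.1,181.4),(239.9,186.7),(213.1,192.7)];B=[(259.5,206.8),(275,187.7),(290,169.9)]
P=[]
for p,q in zip(A,B):
    c1,d1=ray(a,*p);c2,d2=ray(b,*q)
    s=np.linalg.lstsq(np.c_[d1,-d2],c2-c1,rcond=None)[0]
    x,y=c1+s[0]*d1,c2+s[1]*d2
    print(((x+y)/2).round(4),np.linalg.norm(x-y).round(4),onz(a,*p,.09).round(4),onz(b,*q,.09).round(4)); P.append((x+y)/2)
P=np.array(P);d=P[0]-P[2];print(np.linalg.norm(d[:2]),np.degrees(np.arctan2(-d[0],d[1])))
```

```text
[0.555  0.0741 0.094 ] 0.0025 [0.5486 0.0769 0.09  ] [0.5569 0.0724 0.09  ]
[ 0.537  -0.0136  0.0944] 0.0028 [ 0.5297 -0.0112  0.09  ] [ 0.5389 -0.0157  0.09  ]
[ 0.5178 -0.1031  0.0928] 0.0032 [ 0.5123 -0.1022  0.09  ] [ 0.5193 -0.1038  0.09  ]
0.18109303568455548 -11.85301847193769
```

```bash
python3 -m jog '[[[-46.6,2,-44.8],0.56],[[-46.6,2,-44.8],0.56],[[-46.6,2,-44.8],0.56],[[-46.6,2,-44.8],0.56],[[-46.6,2,-44.8],0.56],[[-46.6,2,-44.8],0.56],[[-46.6,2,-44.8],0.56],[[-46.6,2,-44.8],0.56],[[-46.6,2,-44.8],0.56],[[-46.6,2,-44.8],0.56],[[-46.6,2,-44.8],0.56],[[-46.6,2,-44.8],0.56],[[-46.6,2,-44.8],0.56],[[-46.6,2,-44.8],0.56],[[-46.6,2,-44.8],0.56],[[-46.6,2,-44.8],0.56],[[-46.6,2,-44.8],0.56],[[-46.6,2,-44.8],0.56],[[-46.6,2,-44.8],0.56],[[-46.6,2,-44.8],0.56]]' 0 40
python3 - <<'E'
from h import *
w=snap('wrist','w1.png'); st=manip.sense()
print(st['t'],st['tcp_pos'],R.from_quat(st['tool_rot']).as_matrix().round(3),st['force'],st['finger_gap'])
print(ray(w,256,192))
print('red',blobs(w,(0,150,60),(8,255,255),60),blobs(w,(173,150,60),(180,255,255),60))
print('blue',blobs(w,(100,120,50),(130,255,255),200))
print('brass',blobs(w,(15,100,80),(30,255,255),200))
E
```

```text
t: 1.77
tcp_pos: [0.4978, -0.0066, 0.1798]
tool_rot: [-0.074, -0.703, 0.703, 0.074]
force: [0.5, -0.5, 0.6]
finger_gap: 0.001
1.8167 [ 0.49792563 -0.0067359   0.1798599 ] [[-0.978 -0.001 -0.209]
 [ 0.209 -0.    -0.978]
 [ 0.001 -1.     0.   ]] [0.30361305 0.26856417 0.41161574] 9.907683805294201e-05
(array([ 0.57576308, -0.02511624,  0.35305875]), array([-0.30629865,  0.06560272, -0.94967348]))
red [([254, 125, 13, 27, 295], [259.5, 138.5]), ([355, 125, 25, 27, 459], [367.4, 138.5]), ([140, 126, 23, 27, 506], [150.9, 138.7])] []
blue [([237, 119, 45, 123, 3858], [259.1, 182.1]), ([329, 119, 56, 123, 4115], [353.4, 185.1]), ([134, 120, 53, 122, 3787], [164.1, 186.3])]
brass [([0, 0, 512, 384, 111540], [250.4, 154.4]), ([144, 173, 26, 24, 485], [156.3, 184.5]), ([247, 172, 25, 25, 475], [259.2, 184.0]), ([349, 172, 26, 25, 506], [361.7, 183.6]), ([249, 323, 16, 34, 397], [256.2, 340.9])]
```

View pics/w1.png

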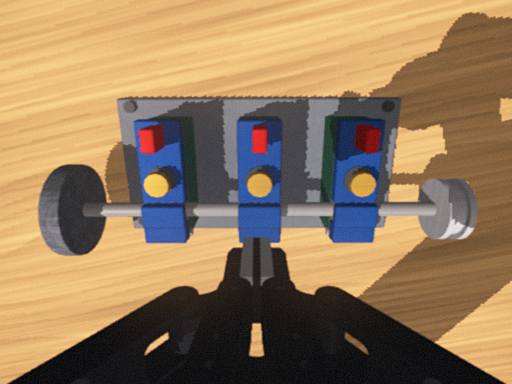

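The wrist view shows brass heads at (156,184), (259,184) and (362,184), with the red lugs above them. The fingers are shut at (256,250).

Run:
```python
from h import *
w=np.load('pics/w1.png.npy',allow_pickle=True).item()
H=np.array([onz(w,*p,.091) for p in [(156.3,184.5),(259.2,184.0),(361.7,183.6)]]); print(H.round(4))
h=cv2.cvtColor(w['frame'],cv2.COLOR_RGB2HSV)
# lug top faces: bright red
for b in blobs(w,(0,150,170),(8,255,255),40): print(b, onz(w,*b[1],.104).round(4))
d=H[0]-H[2];print(np.linalg.norm(d),np.degrees(np.arctan2(-d[0],d[1])))
tcp=np.array([.4979,-.0067,.1799]);Rm=R.from_quat(manip.sense()['tool_rot']).as_matrix()
print(((H-tcp)@Rm*100).round(2)); print(proj(w,[tcp]))
```

```text
[[ 0.516   0.0765  0.091 ]
 [ 0.4978 -0.0113  0.091 ]
 [ 0.4796 -0.0986  0.091 ]]
([254, 129, 12, 23, 254], [259.5, 140.3]) [ 0.537  -0.0196  0.104 ]
([140, 130, 14, 23, 282], [146.7, 140.9]) [0.5551 0.0679 0.104 ]
0.17879696047761057 -11.755676760755986
[[-0.04  8.89 -8.52]
 [-0.09  8.89  0.45]
 [-0.13  8.89  9.36]]
[[253.13507483 228.04787201]]
```

```bash
python3 -m jog '[[[0,4,0.3],0],[[0,7.5,0.3],0],[[0,8.2,0.3],0],[[0,8.5,0.3],0],[[0,8.7,0.3],0],[[0,8.8,0.3],0],[[0,8.9,0.3],0],[[0,9.0,0.3],0],[[0,9.1,0.3],0],[[0,9.1,0.3],0]]'
python3 -c "
from h import *
s=manip.sense();print(s['tcp_pos'],s['force'])"
```

```text
t: 2.65
tcp_pos: [0.4982, -0.0085, 0.0895]
tool_rot: [-0.074, -0.703, 0.703, 0.073]
force: [0.0, -0.2, -0.1]
finger_gap: 0.001
[ 0.49819597 -0.00845891  0.08945234] [ 0.03408496 -0.1736018  -0.10813605]
```

Run:
```python
from h import *
w=snap('wrist','w2.png')
cv2.imwrite('pics/w2c.png',cv2.resize(w['frame'][90:330,120:400,::-1],None,fx=2.5,fy=2.5))
```

```text
(no output)
```

View pics/w2c.png

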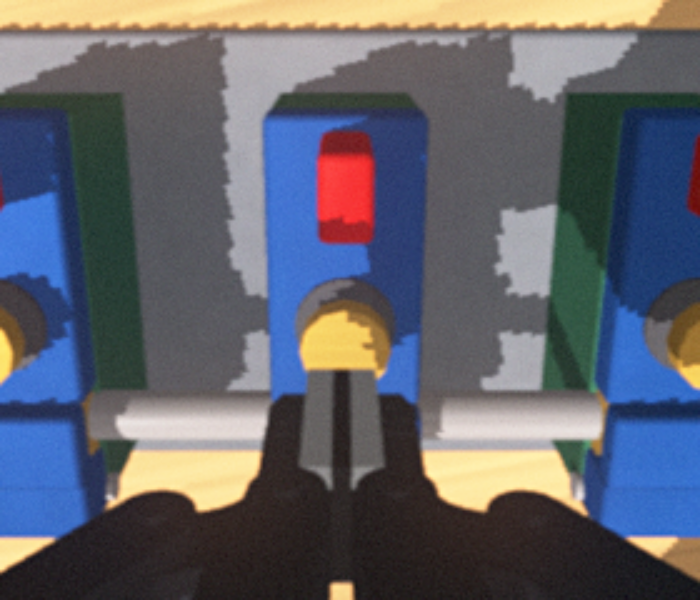

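The finger tips at about (256,240) in the full frame cover the near half of the middle head, and they are centred sideways. I'll keep going down in small steps.

```bash
python3 -m jog '[[[0,0.1,0],0],[[0,0.2,0],0],[[0,0.2,0],0]]'; python3 -m jog '[[[0,0.1,0],0],[[0,0.2,0],0],[[0,0.2,0],0]]'
```

```text
t: 2.95
tcp_pos: [0.4977, -0.0084, 0.0868]
tool_rot: [0.073, 0.703, -0.703, -0.074]
force: [0.3, -0.3, 0.3]
finger_gap: -0.006
t: 3.2
tcp_pos: [0.4977, -0.0084, 0.0847]
tool_rot: [0.073, 0.703, -0.703, -0.074]
force: [0.9, -0.1, 0.2]
finger_gap: 0.003
```

```bash
python3 -m jog '[[[0,0.1,0],0],[[0,0.2,0],0],[[0,0.2,0],0]]'
python3 - <<'E'
from h import *
w=snap('wrist','w3.png');b=snap('side','b3.png')
x=cv2.resize(w['frame'][130:310,160:360,::-1],(400,360)); y=cv2.resize(b['frame'][150:270,230:350,::-1],(360,360),interpolation=cv2.INTER_CUBIC)
cv2.imwrite('pics/c3.png',np.hstack([x,y]))
E
```

```text
t: 3.45
tcp_pos: [0.4977, -0.0085, 0.0827]
tool_rot: [0.073, 0.703, -0.703, -0.074]
force: [0.1, -0.8, 0.3]
finger_gap: 0.005
```

View pics/c3.png

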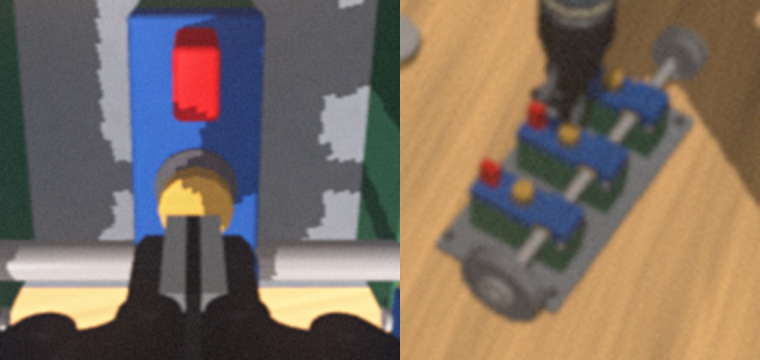

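Both views suggest the tips are still clear of the head: no force, and in the side crop the fingers end above it. I'll compute where the visible tips are along the tool axis.

Run:
```python
from h import *
L=lambda f:np.load('pics/'+f+'.npy',allow_pickle=True).item()
w,b=L('w3.png'),L('b3.png'); t=np.array([.4977,-.0085,.0827]); ux=np.array([.978,-.209,0]); uy=np.array([.209,.978,0])
for dz in (0,.01,.02,.03): print(dz,[proj(q,[t+[0,0,dz],t+[0,0,dz]+.011*ux]).round(1).tolist() for q in(w,b)])
H=np.array([.4978,-.0113,.091]); print('head',[proj(q,[H,H-[0,0,.007]]).round(1).tolist() for q in (w,b)])
print('brass',[blobs(q,(15,120,60),(30,255,255),15) for q in (w,)])
hb=b['frame'][150:270,230:350]; h=cv2.cvtColor(hb,cv2.COLOR_RGB2HSV); m=cv2.inRange(h,(16,140,50),(30,255,255));n,l,s,c=cv2.connectedComponentsWithStats(m)
print([(s[i][4],(c[i]+[230,150]).round(1)) for i in range(1,n) if 8<s[i][4]<200])
```

```text
0 [[[253.0, 228.1], [253.0, 211.1]], [[286.4, 194.5], [283.5, 193.0]]]
0.01 [[[252.9, 235.5], [252.8, 217.7]], [[286.6, 192.5], [283.6, 191.0]]]
0.02 [[[252.7, 243.6], [252.7, 225.1]], [[286.7, 190.5], [283.7, 189.0]]]
0.03 [[[252.5, 252.8], [252.4, 233.3]], [[286.8, 188.5], [283.8, 187.0]]]
head [[[257.6, 233.1], [257.6, 228.0]], [[286.8, 192.2], [286.7, 193.6]]]
brass [[([330, 13, 182, 237, 13597], [472.5, 115.3]), ([74, 98, 19, 3, 28], [84.2, 99.5]), ([94, 98, 14, 3, 18], [100.8, 99.6]), ([109, 98, 21, 3, 28], [119.5, 99.4]), ([158, 98, 19, 3, 27], [166.7, 99.3]), ([178, 98, 19, 3, 33], [186.7, 99.2]), ([202, 98, 35, 3, 61], [219.2, 99.1]), ([238, 98, 10, 3, 15], [243.1, 99.1]), ([269, 98, 60, 3, 98], [296.9, 99.3]), ([51, 163, 74, 89, 2925], [81.6, 220.3]), ([391, 213, 43, 38, 1208], [411.8, 231.8]), ([240, 214, 36, 31, 746], [257.7, 227.5]), ([360, 269, 4, 7, 18], [361.4, 272.2]), ([384, 271, 128, 113, 6751], [462.8, 318.6]), ([251, 323, 7, 8, 15], [252.9, 325.3]), ([260, 329, 5, 28, 38], [261.7, 343.4]), ([144, 332, 25, 23, 78], [155.8, 343.8]), ([344, 333, 24, 21, 105], [356.8, 343.7]), ([248, 335, 10, 22, 44], [251.2, 348.0]), ([73, 337, 14, 9, 17], [79.6, 341.2]), ([6, 356, 48, 28, 66], [29.0, 370.2])]]
[(np.int32(21), array([300.7, 175. ])), (np.int32(22), array([285.9, 193.9])), (np.int32(21), array([270.6, 213.3]))]
```

```bash
for i in 1; do python3 -m jog '[[[0,0.15,0],0],[[0,0.3,0],0],[[0,0.3,0],0]]'; done
```

```text
t: 3.8
tcp_pos: [0.4976, -0.0084, 0.0796]
tool_rot: [0.073, 0.703, -0.703, -0.074]
force: [-0.3, 0.1, 0.4]
finger_gap: 0.0
```

Run:
```python
from h import *
w=snap('wrist','w4.png');
L=lambda f:np.load('pics/'+f+'.npy',allow_pickle=True).item()
for f in ('w2.png','w3.png','w4.png'):
    q=L(f); print(f,[x for x in blobs(q,(15,120,60),(30,255,255),300) if 220<x[1][0]<290 and 200<x[1][1]<260], [x for x in blobs(q,(0,150,60),(8,255,255),60) if 220<x[1][0]<290])
    for z in (.093,.085): print(proj(q,[[.4978+.011*.978,-.0113-.011*.209,z]]).round(1))
    print('lug',proj(q,[[.537,-.0196,.104]]).round(1))
```

```text
w2.png [([240, 210, 36, 31, 821], [257.7, 225.2])] [([248, 150, 21, 30, 475], [257.5, 164.4])]
[[257.8 213. ]]
[[257.7 208.1]]
lug [[258.  168.9]]
w3.png [([240, 214, 36, 31, 746], [257.7, 227.5])] [([248, 152, 21, 37, 542], [257.7, 168.6])]
[[257.7 216.8]]
[[257.6 211.5]]
lug [[257.9 171.4]]
w4.png [([239, 215, 38, 33, 707], [257.8, 228.7])] [([247, 154, 22, 37, 574], [257.7, 171.2])]
[[257.7 218.9]]
[[257.7 213.4]]
lug [[257.9 172.9]]
```

```bash
python3 -m jog '[[[0,0.15,0],0],[[0,0.3,0],0],[[0,0.3,0],0]]';python3 -m jog '[[[0,0.1,0],0],[[0,0.2,0],0],[[0,0.2,0],0]]'
```

```text
t: 4.1
tcp_pos: [0.4976, -0.0084, 0.0766]
tool_rot: [0.073, 0.703, -0.703, -0.074]
force: [-0.4, -0.0, 0.7]
finger_gap: 0.001
t: 4.35
tcp_pos: [0.4977, -0.0085, 0.0747]
tool_rot: [0.073, 0.703, -0.703, -0.074]
force: [0.6, -0.2, -0.3]
finger_gap: 0.001
```

```bash
python3 -m jog '[[[0,0.1,0],0],[[0,0.2,0],0],[[0,0.2,0],0]]';python3 - <<'E'
from h import *
w=snap('wrist','w5.png');b=snap('side','b5.png');a=snap('scene','a5.png')
x=cv2.resize(w['frame'][180:290,200:320,::-1],(393,360),interpolation=cv2.INTER_CUBIC); y=cv2.resize(a['frame'][140:225,180:300,::-1],(400,283),interpolation=cv2.INTER_CUBIC)
y=cv2.copyMakeBorder(y,0,77,0,0,cv2.BORDER_CONSTANT)
cv2.imwrite('pics/c5.png',np.hstack([x,y]))
t=manip.sense()['tcp_pos'];print(proj(a,[t,t+np.array([0,0,.02])]))
E
```

```text
t: 4.6
tcp_pos: [0.4977, -0.0085, 0.0727]
tool_rot: [0.073, 0.703, -0.703, -0.074]
force: [0.6, 0.3, 0.1]
finger_gap: -0.003
[[236.20766361 186.19416637]
 [235.93246381 181.33365357]]
```

View pics/c5.png

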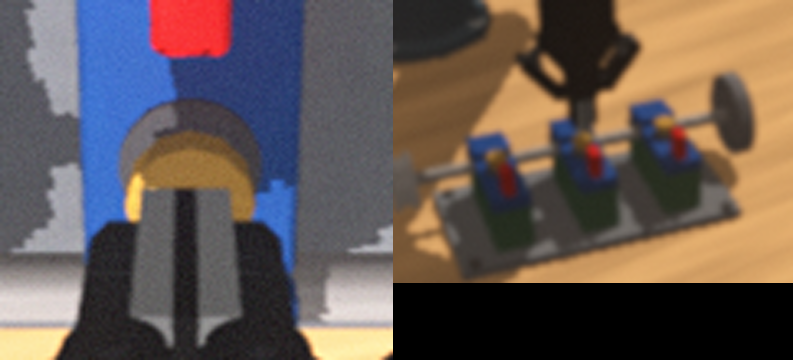

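The tips are still just clear of the head. In the scene crop they end a few pixels above it, so the real finger ends sit well above the reported TCP. I'll go on by feel.

```bash
J='python3 -m jog'; python3 -m jog '[[[0,0.1,0],0],[[0,0.2,0],0],[[0,0.2,0],0]]' | egrep 'tcp|force'; python3 -m jog '[[[0,0.1,0],0],[[0,0.2,0],0],[[0,0.2,0],0]]'| egrep 'tcp|force'
```

```text
tcp_pos: [0.4977, -0.0085, 0.0707]
force: [-0.0, 0.3, 0.1]
tcp_pos: [0.4977, -0.0085, 0.0687]
force: [-0.8, 0.1, -0.1]
```

```bash
python3 -m jog '[[[0,0.1,0],0],[[0,0.2,0],0],[[0,0.2,0],0]]' | egrep 'tcp|force'; python3 -m jog '[[[0,0.1,0],0],[[0,0.2,0],0],[[0,0.2,0],0]]'| egrep 'tcp|force'
```

```text
tcp_pos: [0.4977, -0.0085, 0.0667]
force: [0.5, 1.0, -0.6]
tcp_pos: [0.4978, -0.0085, 0.0647]
force: [-1.0, 0.6, -0.7]
```

```bash
python3 -m jog '[[[0,0.1,0],0],[[0,0.2,0],0],[[0,0.2,0],0]]' | egrep 'tcp|force'
python3 - <<'E'
from h import *
s=manip.sense();print(s['tau'],s['finger_gap'],s['t'])
w=snap('wrist','w6.png')
print([x for x in blobs(w,(15,120,60),(30,255,255),200) if 220<x[1][0]<290 and 190<x[1][1]<260], [x for x in blobs(w,(0,150,60),(8,255,255),60) if 220<x[1][0]<290])
for z in (.093,.085): print(proj(w,[[.4978+.011*.978,-.0113-.011*.209,z]]).round(1))
cv2.imwrite('pics/c6.png',cv2.resize(w['frame'][150:330,140:380,::-1],(800,600),interpolation=cv2.INTER_CUBIC))
E
```

```text
tcp_pos: [0.4977, -0.0085, 0.0628]
force: [0.5, 0.0, -0.0]
[-1.25324706e-02 -3.78962302e+01 -9.10254836e+00 -3.62022774e-05
 -2.01980869e-02  1.02223612e-05] 0.003213460075414299 6.0
[([241, 228, 37, 20, 262], [261.9, 235.6])] [([246, 160, 25, 43, 698], [257.5, 181.2])]
[[257.9 232.3]]
[[257.8 225.7]]
```

View pics/c6.png

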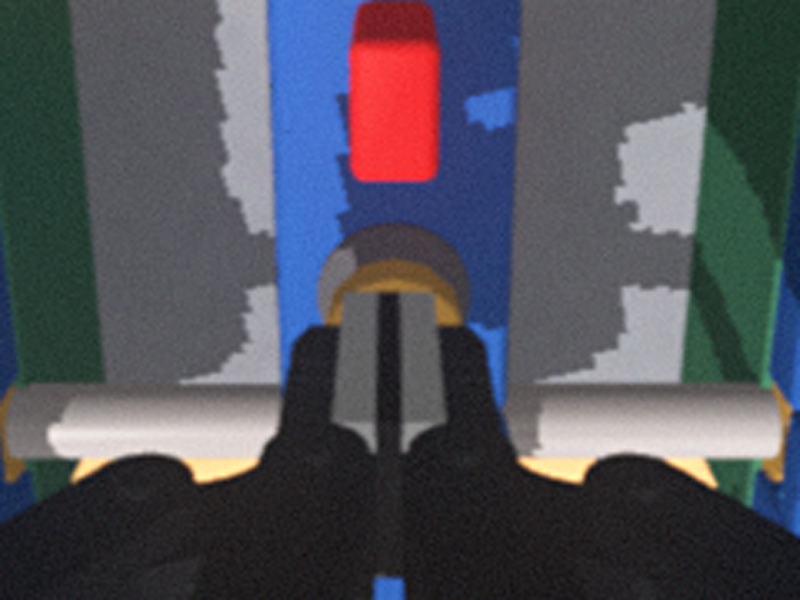

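The head's far edge has moved as a fixed head should, so it is still untouched. The tip edge at row 238 puts the tips at about z = 0.097, some 34 mm above the reported TCP. I expect contact near TCP z = 0.059.

```bash
python3 -m jog '[[[0,0.1,0],0],[[0,0.2,0],0],[[0,0.2,0],0]]' | egrep 'tcp|force'; python3 -m jog '[[[0,0.1,0],0],[[0,0.2,0],0],[[0,0.2,0],0]]'| egrep 'tcp|force'
```

```text
tcp_pos: [0.498, -0.0085, 0.0609]
force: [-0.3, -0.1, 0.8]
tcp_pos: [0.498, -0.0085, 0.0595]
force: [-1.2, 0.3, 6.7]
```

```bash
python3 -m jog '[[[0,0.1,0],0],[[0,0.1,0],0]]' | egrep 'tcp|force'; python3 -m jog '[[[0,0.1,0],0],[[0,0.1,0],0]]'| egrep 'tcp|force'
```

```text
tcp_pos: [0.4981, -0.0085, 0.0594]
force: [-2.2, -0.6, 14.0]
tcp_pos: [0.4981, -0.0085, 0.0592]
force: [-4.1, 0.8, 22.3]
```

Contact: the bolt stops at TCP z = 0.0594 and the force climbs about 8 N/mm. I'll give the left one the same command.

```bash
python3 -m jog '[[[0,-2,0],0],[[-0.2,-2,-4],0],[[-0.2,-2,-8],0],[[-0.2,-2,-9],0],[[-0.2,-1.2,-9],0],[[-0.2,-0.8,-9],0],[[-0.2,-0.8,-9],0]]'| egrep 'tcp|force';python3 -m jog '[[[0,0.1,0],0],[[0,0.2,0],0],[[0,0.2,0],0]]'| egrep 'tcp|force';python3 -m jog '[[[0,0.1,0],0],[[0,0.2,0],0],[[0,0.2,0],0]]'| egrep 'tcp|force';python3 -m jog '[[[0,0.1,0],0],[[0,0.2,0],0],[[0,0.2,0],0]]'| egrep 'tcp|force';python3 -m jog '[[[0,0.1,0],0],[[0,0.2,0],0],[[0,0.2,0],0]]'| egrep 'tcp|force'
```

```text
tcp_pos: [0.5168, 0.0784, 0.0633]
force: [-0.8, -0.4, 0.3]
tcp_pos: [0.5182, 0.0781, 0.0626]
force: [-0.2, 0.3, 0.7]
tcp_pos: [0.5186, 0.0788, 0.061]
force: [-0.6, -0.3, 0.0]
tcp_pos: [0.5186, 0.0788, 0.0596]
force: [-1.6, -2.1, 5.4]
tcp_pos: [0.5187, 0.0788, 0.0593]
force: [-3.2, -2.6, 18.7]
```

Left stops at 0.0593, the same as the middle. Now the right.

```bash
python3 -m jog '[[[0,-2,0],0],[[0,-2,4],0],[[0,-2,8],0],[[0,-2,12],0],[[0,-2,16],0],[[0,-2,18],0],[[0,-2,18],0],[[0,-1.2,18],0],[[0,-0.8,18],0],[[0,-0.8,18],0]]'| egrep 'tcp|force';python3 -m jog '[[[0,0.1,0],0],[[0,0.2,0],0],[[0,0.2,0],0]]'| egrep 'tcp|force';python3 -m jog '[[[0,0.1,0],0],[[0,0.2,0],0],[[0,0.2,0],0]]'| egrep 'tcp|force';python3 -m jog '[[[0,0.1,0],0],[[0,0.2,0],0],[[0,0.2,0],0]]'| egrep 'tcp|force';python3 -m jog '[[[0,0.1,0],0],[[0,0.2,0],0],[[0,0.2,0],0]]'| egrep 'tcp|force'
```

```text
tcp_pos: [0.4802, -0.0952, 0.0637]
force: [-0.5, -0.0, 0.6]
tcp_pos: [0.4812, -0.096, 0.0627]
force: [0.1, 0.3, 0.6]
tcp_pos: [0.4814, -0.0967, 0.061]
force: [0.4, -0.8, 0.5]
tcp_pos: [0.4814, -0.0969, 0.059]
force: [0.2, 0.7, 1.6]
tcp_pos: [0.4813, -0.0969, 0.0568]
force: [-0.1, 1.5, 1.3]
```

Right keeps sinking past the sound stop, so it is the loose one. I'll push it to its stop.

```bash
python3 -m jog '[[[0,0.1,0],0],[[0,0.2,0],0],[[0,0.3,0],0],[[0,0.3,0],0]]'| egrep 'tcp|force';python3 -m jog '[[[0,0.1,0],0],[[0,0.2,0],0],[[0,0.2,0],0]]'| egrep 'tcp|force'
```

```text
tcp_pos: [0.4812, -0.0971, 0.0537]
force: [0.6, 0.1, 0.5]
tcp_pos: [0.4813, -0.0971, 0.0534]
force: [-2.4, 1.0, 15.7]
```

Right stops at 0.0534, 6 mm deeper than the other two, so its bolt has sunk 8 mm. Next I'll rise, open the fingers and hover over the right lug.

```bash
python3 -m jog '[[[0,-2,0],0],[[0,-4,0],0],[[-2,-4,0],0],[[-4.1,-4,0],0],[[-4.1,-4,0],0],[[-4.1,-4,0],0],[[-4.1,-4,0],0]]' 4 30
python3 - <<'E'
from h import *
w=snap('wrist','w7.png')
print([x for x in blobs(w,(0,150,60),(8,255,255),60)])
cv2.imwrite('pics/c7.png',cv2.resize(w['frame'][100:340,100:420,::-1],(800,600)))
E
```

```text
t: 11.47
tcp_pos: [0.5199, -0.1051, 0.0913]
tool_rot: [0.072, 0.703, -0.703, -0.074]
force: [0.2, -0.1, -0.2]
finger_gap: 0.469
[([88, 207, 41, 48, 1004], [105.1, 233.2]), ([249, 236, 18, 17, 181], [258.5, 246.2])]
```

View pics/c7.png

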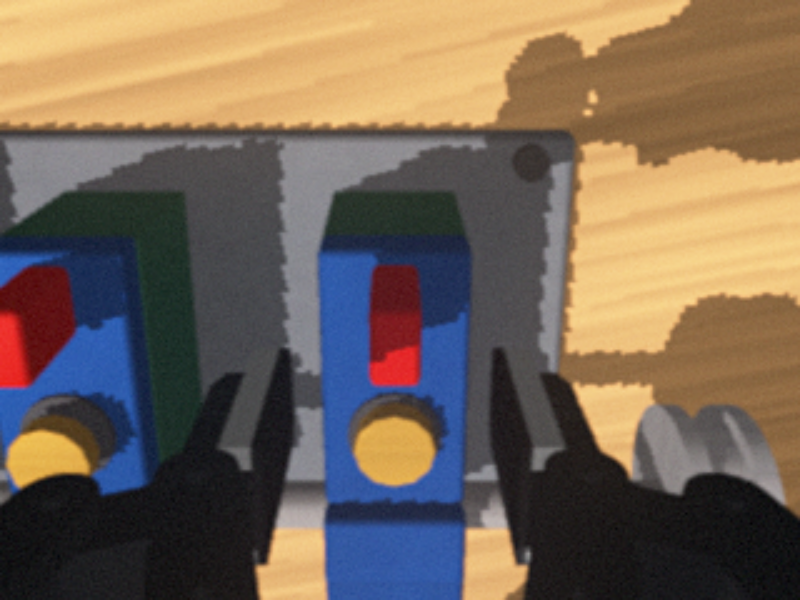

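The hover view shows the right lug at (258,246) centred between the finger tips (inner edges at about columns 216 and 298), and the right head visibly sunk. I'll descend and grip.

```bash
python3 -m jog '[[[0,2,0],0],[[0,3.3,0],0],[[0,3.8,0],0],[[0,4.1,0],0],[[0,4.3,0],0],[[0,4.3,0],0]]'; python3 -m jog '[[[0,0,0],0],[[0,0,0],0],[[0,0,0],0],[[0,0,0],0],[[0,0,0],0],[[0,0,0],0],[[0,0,0],0],[[0,0,0],0]]' 0.6 30
```

```text
t: 12.02
tcp_pos: [0.5211, -0.1054, 0.0489]
tool_rot: [0.073, 0.703, -0.703, -0.074]
force: [-0.5, -0.1, 0.8]
finger_gap: 0.469
t: 12.68
tcp_pos: [0.5216, -0.1062, 0.0495]
tool_rot: [-0.074, -0.703, 0.704, 0.073]
force: [-2.8, -4.5, 6.2]
finger_gap: 0.13
```

```bash
python3 -m jog '[[[0,0,0],0],[[0,-0.2,0.1],0],[[0,-0.2,0.1],0],[[0,-0.2,0.1],0]]' 2.5 30|egrep 'tcp|for|gap'; python3 -m jog '[[[0,0,0],0],[[0,0,0],0],[[0,0,0],0],[[0,0,0],0],[[0,0,0],0],[[0,0,0],0]]' 0.6 30|egrep 'tcp|for|gap'
```

```text
tcp_pos: [0.5211, -0.106, 0.0508]
force: [-0.7, -0.6, -0.2]
finger_gap: 0.294
tcp_pos: [0.521, -0.1062, 0.0508]
force: [0.5, 1.0, 0.6]
finger_gap: 0.131
```

```bash
python3 -m jog '[[[0.2,-0.4,0],0],[[0.4,-0.85,0],0],[[0.6,-1.25,0],0],[[0.85,-1.65,0],0],[[1.1,-2.0,0],0],[[1.4,-2.4,0],0],[[1.7,-2.75,0],0],[[1.95,-3.1,0],0],[[1.95,-3.1,0],0]]'
python3 - <<'E'
from h import *
w=snap('wrist','w8.png')
print([x for x in blobs(w,(0,150,60),(8,255,255),60)])
cv2.imwrite('pics/c8.png',cv2.resize(w['frame'][100:340,100:420,::-1],(640,480)))
E
```

```text
t: 14.27
tcp_pos: [0.5021, -0.1023, 0.0829]
tool_rot: [-0.074, -0.703, 0.703, 0.073]
force: [4.1, 2.9, -1.7]
finger_gap: 0.132
[([72, 184, 46, 49, 1230], [92.0, 209.9]), ([243, 224, 27, 69, 1272], [256.3, 262.4])]
```

View pics/c8.png

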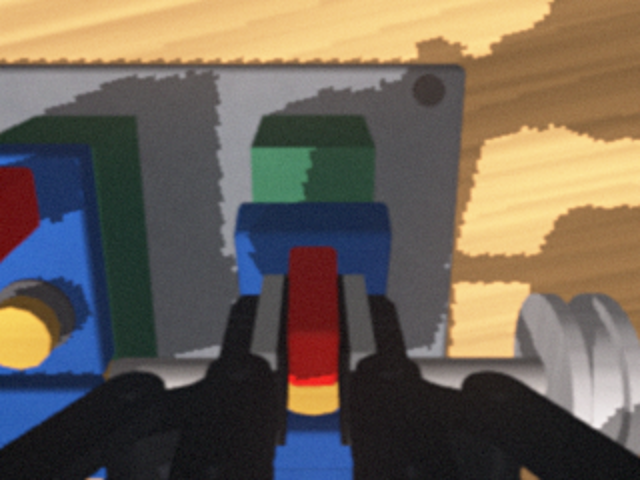

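The right cap is lifted about 20 degrees with the red lug between the pads at (256,262), and forces are small. I'll carry on along the arc to about 50 degrees.

```bash
python3 -m jog '[[[0.3,-0.35,0],0],[[0.65,-0.65,0],0],[[1.0,-0.95,0],0],[[1.35,-1.25,0],0],[[1.7,-1.55,0],0],[[2.1,-1.8,0],0],[[2.5,-2.05,0],0],[[2.5,-2.05,0],0]]'|egrep 'tcp|for|gap';python3 -m jog '[[[0.4,-0.2,0],0],[[0.8,-0.4,0],0],[[1.25,-0.6,0],0],[[1.7,-0.75,0],0],[[2.1,-0.9,0],0],[[2.1,-0.9,0],0],[[2.1,-0.9,0],0],[[2.1,-0.9,0],0],[[2.1,-0.9,0],0],[[2.1,-0.9,0],0]]'|egrep 'tcp|for|gap|t:'
python3 - <<'E'
from h import *
w=snap('wrist','w9.png');a=snap('scene','a9.png');b=snap('side','b9.png')
x=cv2.resize(w['frame'][100:340,100:420,::-1],(480,360)); y=cv2.resize(a['frame'][150:225,190:290,::-1],(310,232),interpolation=cv2.INTER_CUBIC)
y=cv2.copyMakeBorder(y,0,128,0,0,cv2.BORDER_CONSTANT)
cv2.imwrite('pics/c9.png',np.hstack([x,y]))
s=manip.sense();print(s['t'],np.abs(s['qd']).max())
E
```

```text
tcp_pos: [0.4784, -0.0973, 0.1032]
force: [4.2, 2.5, 0.1]
finger_gap: 0.133
t: 15.82
tcp_pos: [0.4593, -0.0933, 0.1125]
tool_rot: [-0.076, -0.703, 0.703, 0.072]
force: [5.3, 4.5, 3.4]
finger_gap: 0.131
15.9667 0.0016950809163439433
```

View pics/c9.png

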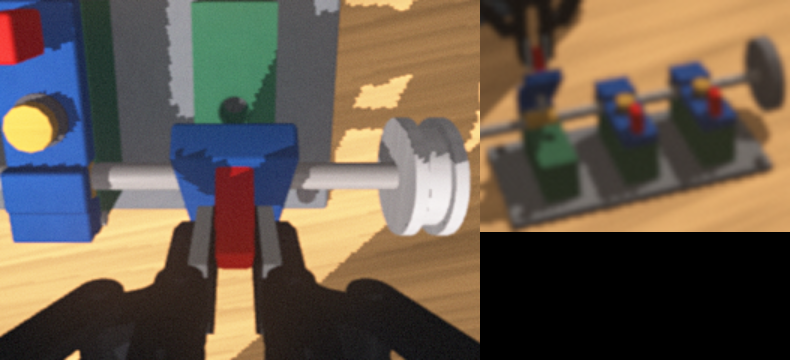

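The right cap is swung well up with its lug held between the pads; the other two caps are shut. TCP travel (63 mm back, 62 mm up) gives about 49 degrees, and the arm is still.

```bash
python3 -c "
from station import workorder; workorder.sign_off()"
```

```text
the job is handed in; nothing more can be done
```

I pressed all three bolt heads to their stops with the caps shut, and the right bolt was the loose one. I then lifted the right cap by its lug and handed the job in at about 16 s, still holding the cap open.

- **Bolts:** the left and middle heads stopped at TCP z 0.0593 and 0.0594 m, with the force climbing to about 20 N. The right one stopped at 0.0534 m, 6 mm deeper. That fits bolt travels of about 2, 2 and 8 mm.
- **Final state:** from the TCP travel, the right cap is at about 49 degrees. The fingers are holding the lug (gap about 11 mm under a 30 N grip) and the arm is still. The last pictures show the other two caps shut. I never moved near the tin, file or scroll, but I did not measure their positions again at the end.
- **Disagreements:** the shut fingertips touched the heads only at a TCP height about 32 mm lower than the given geometry implies. I found contact by feel and used that offset for the grasp. The wrist and fixed cameras also differed by about 6 mm sideways; I went by the wrist view.

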